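# Put the mixed-up condiments back on their own coasters

### The arm

A 6-joint arm with a two-finger parallel gripper is mounted at the origin on a cart in front of the work surface, level with it; the furniture and walls round the work are solid. World frame = base frame: x ahead of the robot, y to its left, z up, the work surface at z = 0. Lengths are in m, angles in rad, forces in N, time in s.
With the tool pointing down it reaches from about 0.225 to 0.875 m from the base axis. Payload 3.4 kg.
Tool frame: the origin (TCP) lies midway between the tips of the shut fingers; the grasp point (between the pads) lies 19 mm behind it; z points along the fingers, y is the line along which they close (so a half turn about z gives the same grasp; the last joint's range is limited). The gripper opens to 85 mm and grips with 20 to 120 N. Pads are 22 mm wide; open, the fingers measure 114 mm over their backs; the gripper's body (76 mm by 85 mm) begins 54 mm behind the grasp point. The pads swing forward as they close: fully open they stand 13 mm farther back than shut.
Start: joints at [1.028, 0.276, 1.505, -0, 1.361, -0.121], TCP at [0.235, 0.525, 0.197] pointing down, gripper open.
Joint ranges: [-2.89, 2.89], [-0.75, 2.08], [0.22, 2.7], [-1.18, 4.32], [0.11, 2.71], [-2.7, 2.7]. Speed limits (rad/s): [2.57, 2.57, 3.14, 3.14, 3.14, 3.14].

### API

Orientations are given as a unit quaternion [w, x, y, z].
In Python, from rig import * gives the robot as it stands.
- The arm moves only by the tool apply_moves, never from a script. Its argument "steps" is one flat list of numbers, 4 for each row, row after row: the shift along the world's x, y, z in cm, then the turn about the world's z in degrees. A call has 1 to 8 rows; each row is the pose to reach, as a shift and turn from the pose commanded when the call began; what a row does not reach only later rows make up. A row lasts 1/12 s, in which the tool goes at most 41.7 mm and 7.16 degrees, less where a joint would pass 70% of its speed; a pose out of reach is approached as far as the arm can. A call with a gripper value outside its range is refused whole. "jaw" is the closure in counts, from 0 (fully open) to 255 (shut), set as the call begins (left out, the last holds). The fingers move at their own pace and stop on an object; "newtons" is the grip in N (left out, the last holds). Time passes only in rows, so rows that repeat a pose let the fingers close. It gives the time, the measured TCP pose, the force, the opening and the grip force at its end, in the units of the state.
- get_state(): the state, without advancing time (a new reading comes with each control period).
- get_image(name): name is "scene" or "top" or "wrist"; returns the picture (400x640x3 uint8, red, green, blue); there is no depth.
- calibration(name): a dict with "fx", "fy", "cx", "cy" (pixels), "xyz" and "rotation" of the camera in the world. Camera axes: x right, y up, looking along -z (the intrinsics and any distortion apply to the point x, -y, -z); pixel columns grow to the right and rows downward; lengths in m; the calibration is good to about 2 mm. A picture is of the moment at which its call begins: read the wrist's pose just before it. calibration takes no time and is no camera call; for the wrist camera it gives the pose at the moment of the call.
- sign_off(): hands the job in; it is judged then, once.
The state is a dict: "clock": time; "qpos": joint angles; "qd": joint speeds; "effort": joint torques, N m; "position": TCP position; "ee_rot": TCP orientation; "contact_force": force on the tool from outside, world axes, zero at the start; "moment": the same for the moment, N m; "width": finger opening in m; "gripper_force": force on a finger pad.
Only numpy, scipy, OpenCV 4.12 (cv2) and the standard library are available. Lean on these libraries where they do the work, as an engineer would, in place of code of your own. Each camera call takes 0.05 s, during which the arm holds its last target. There are 200 camera calls.

### The job

The four condiments have been put back on the wrong coasters: move each one so that it stands upright in the middle of the coaster that has the colour of its lid or top (green, red, grey, black). The cork coaster is free for parking one on the way and must be empty again at the end. Do not tip any of the condiments over, and leave the orange blender cup where it stands.

Things in the scene. Friction and masses are not known exactly. Their poses are not given: they have to be found in the camera images.
- spice_jar: Glass spice jar with a green lid: cylinder 46 mm across, 106 mm tall (straight sides, lid from 85 mm up, green with a tan disc on its top). Loose, stands upright on one of the coasters at the start. Origin: centre of its underside, z up along its axis.
- jam_jar: Glass jam jar with pink-red contents and a red lid: round, 65 mm across (lid 60 mm), 82 mm tall. Loose, stands upright on one of the coasters at the start. Origin: centre of its underside, z up along its axis.
- salt_shaker: Salt shaker of clear glass with a grey domed top: round, 44 mm across up to 66 mm height, then narrowing to 34 mm, 90 mm tall. Loose, stands upright on one of the coasters at the start. Origin: centre of its underside, z up along its axis.
- dropper_bottle: Small brown dropper bottle with a black cap and bulb: round body 33 mm across up to 62 mm height, black collar 24 mm across to 77 mm, bulb 13 mm across to the top, 102 mm tall. Loose, stands upright on one of the coasters at the start. Origin: centre of its underside, z up along its axis.
- coaster_green: Round flat green coaster, 96 mm across, 8 mm thick, fixed to the worktop. Origin: centre of its underside, on the worktop; its top is 8 mm above.
- coaster_red: Round flat red coaster, 96 mm across, 8 mm thick, fixed to the worktop. Origin: centre of its underside, on the worktop; its top is 8 mm above.
- coaster_grey: Round flat grey coaster, 96 mm across, 8 mm thick, fixed to the worktop. Origin: centre of its underside, on the worktop; its top is 8 mm above.
- coaster_black: Round flat black coaster, 96 mm across, 8 mm thick, fixed to the worktop. Origin: centre of its underside, on the worktop; its top is 8 mm above.
- coaster_cork: Round flat tan cork coaster, 96 mm across, 8 mm thick, fixed to the worktop. Origin: centre of its underside, on the worktop; its top is 8 mm above. The spare place: empty at the start and at the end.
- blender_cup: Bystander: orange and white cup-shaped bottle, 66 mm across, 160 mm tall, standing loose on the worktop at the right of the coasters. Origin: centre of its underside.

How it is judged:
At the end, for the whole second after the job is handed in: Each condiment stands upright (within 0.1 rad), at rest, on the top of the coaster of its lid's colour, its centre within 15 mm of the coaster's centre: spice jar on green, jam jar on red, salt shaker on grey, dropper bottle on black; so the cork coaster is empty (horizontal distance between spice_jar and coaster_green below 0.015 m and z of spice_jar in the frame of coaster_green between 0.004 and 0.012 m and angle between each of spice_jar, jam_jar, salt_shaker, dropper_bottle's own z axis and vertical below 0.1 rad and linear speed of each of spice_jar, jam_jar, salt_shaker, dropper_bottle below 0.02 m/s and horizontal distance between jam_jar and coaster_red below 0.015 m and z of jam_jar in the frame of coaster_red between 0.004 and 0.012 m and horizontal distance between salt_shaker and coaster_grey below 0.015 m and z of salt_shaker in the frame of coaster_grey between 0.004 and 0.012 m and horizontal distance between dropper_bottle and coaster_black below 0.015 m and z of dropper_bottle in the frame of coaster_black between 0.004 and 0.012 m); the robot touches nothing.
It fails at once if a condiment is tipped over (more than 0.7 rad) (angle between any of spice_jar, jam_jar, salt_shaker, dropper_bottle's own z axis and vertical above 0.7 rad).
It fails at once if the orange blender cup is moved by more than 30 mm or tipped (distance of blender_cup from where it was at the start of the episode above 0.03 m or angle between blender_cup's own z axis and vertical above 0.4 rad).
It also fails if it takes over 147 s, if anything falls off the work surface, if the arm or the gripper's body presses on something with over 40 N, if the wrist force passes 120 N, or if a joint passes its speed limit or range.

## Working session

There is one attempt and no reset: what is moved stays moved. The work goes in short steps, Python scripts to look and compute and a tool call to move; the robot and the scene stay as the last step left them, time stands still between calls to the robot, and variables do not carry over. Pictures are saved under pics/ and viewed, at most 14 in all, crops included, and the job is handed in when it is done.

Besides the shell and the picture viewer there is one more tool, called after ">>>" by a JSON object that holds its "api" and its "payload". apply_moves: Moves the arm, as the interface text tells. Its arguments: {"type":"object","properties":{"steps":{"type":"array","items":{"type":"number"}},"jaw":{"type":"number"},"newtons":{"type":"number"}},"required":["steps"]}

```bash
mkdir -p pics
python3 - <<'E'
from rig import *
import cv2
s=get_state();print(s)
for n in("scene","top"):
    cv2.imwrite(f"pics/{n}0.png",get_image(n)[:,:,::-1]);print(n,calibration(n))
E
```

```text
{'clock': 0.0, 'qpos': array([ 1.02797278e+00,  2.76605361e-01,  1.50615913e+00, -9.34786180e-06,
        1.36068002e+00, -1.20997803e-01]), 'qd': array([ 0.00070395, -0.0039052 , -0.00024467,  0.00170321,  0.00043482,
       -0.00163482]), 'effort': array([-1.54516871e-03, -4.16774368e+01, -2.45803535e+01, -2.90772969e-04,
        1.11418316e-02, -2.76962044e-05]), 'position': array([0.23511687, 0.52407901, 0.19622349]), 'ee_rot': array([-2.97393164e-04,  2.09351585e-01,  9.77839995e-01, -8.76882309e-04]), 'contact_force': array([-0.42791268,  0.62330261, -0.08608027]), 'moment': array([-0.00687997, -0.04002792,  0.01674114]), 'gripper_force': 0.0, 'width': 0.08532766777383326}
scene {'fx': 387.2678278942774, 'fy': 387.2678278942774, 'cx': 317.96010460002736, 'cy': 203.54977699431356, 'xyz': array([ 0.18808732, -0.66669726,  0.75147283]), 'rotation': array([ 0.89411706,  0.35777164, -0.10589337, -0.24767062])}
top {'fx': 431.6393113493191, 'fy': 431.6393113493191, 'cx': 321.20467004407476, 'cy': 196.47372676752576, 'xyz': array([ 0.46958228, -0.06934007,  1.34803656]), 'rotation': array([ 0.70868859,  0.0159314 , -0.02787888, -0.70479035])}
```

View pics/top0.png

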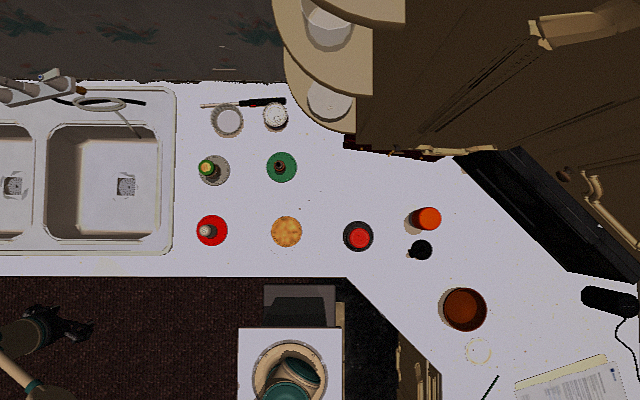

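View pics/scene0.png

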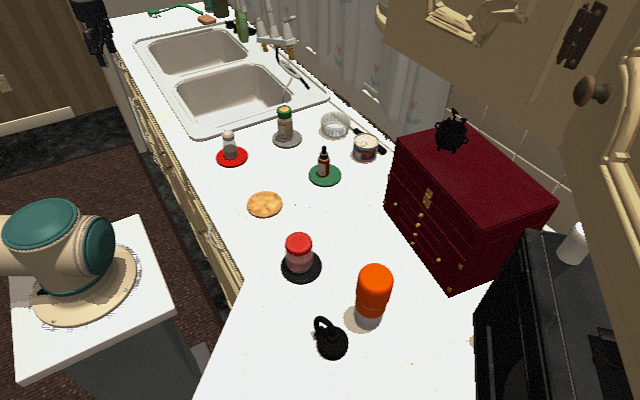

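The top view shows the coasters: grey (214,170), green (282,167), red (212,230), cork (286,231), black (358,236). The spice jar stands on grey, the dropper on green, the salt shaker on red and the jam jar on black. The blender cup is at (426,218).

```bash
cat > h.py <<'E'
from rig import *
import cv2, numpy as np
from scipy.spatial.transform import Rotation as R
def ray(c,uv):
    w,x,y,z=c["rotation"]; d=np.array([(uv[0]-c["cx"])/c["fx"],-(uv[1]-c["cy"])/c["fy"],-1.])
    return np.array(c["xyz"]),R.from_quat([x,y,z,w]).apply(d)
def onplane(c,uv,h):
    o,d=ray(c,uv); return o+d*(h-o[2])/d[2]
def project(c,p):
    w,x,y,z=c["rotation"]; q=R.from_quat([x,y,z,w]).inv().apply(np.array(p)-c["xyz"])
    return c["cx"]+c["fx"]*q[0]/-q[2], c["cy"]+c["fy"]*q[1]/q[2]
def blob(m,box):
    u0,v0,u1,v1=box; k=np.zeros(m.shape,np.uint8); k[v0:v1,u0:u1]=m[v0:v1,u0:u1]
    n,l,s,ce=cv2.connectedComponentsWithStats(k); i=1+np.argmax(s[1:,4])
    pts=cv2.findContours((l==i).astype(np.uint8),cv2.RETR_EXTERNAL,cv2.CHAIN_APPROX_NONE)[0][0]
    h=cv2.convexHull(pts); return ce[i],s[i],cv2.minEnclosingCircle(h),cv2.fitEllipse(h)
E
python3 - <<'E'
from h import *
im=get_image("top");c=calibration("top")
hsv=cv2.cvtColor(im,cv2.COLOR_RGB2HSV)
H,S,V=[hsv[:,:,i].astype(int) for i in range(3)]
masks={'red':((H<8)|(H>172))&(S>150),'green':(H>45)&(H<90)&(S>80),'grey':(V<205)&(V>60)&(S<60),'black':(V<60),'cork':(H>8)&(H<25)&(S>80),'cup':(H>3)&(H<15)&(S>180)}
def go(n,m,box,h):
    ce,s,mc,el=blob(masks[m],box);p=onplane(c,el[0],h)
    q=onplane(c,mc[0],h)
    sc=(c["xyz"][2]-h)/c["fx"]
    print(n,'bbox',s[:4],'ell',np.round(el[0],1),np.round(np.array(el[1])*sc*1000),'p',np.round(p,4),'circ',np.round(q[:2],4),round(2*mc[1]*sc*1000), 'cen',np.round(onplane(c,ce,h)[:2],4))
go('coaster red','red',(190,210,235,252),.008)
go('coaster green','green',(262,148,302,188),.008)
go('coaster grey','grey',(196,150,235,190),.008)
go('coaster black','black',(338,216,380,258),.008)
go('coaster cork','cork',(266,210,306,252),.008)
go('jam','red',(338,216,380,258),.09)
go('cup','cup',(405,200,448,240),.16)
z=[cv2.resize(im[142:192,190:310,::-1],None,fx=6,fy=6,interpolation=2),cv2.resize(im[207:257,190:310,::-1],None,fx=6,fy=6,interpolation=2)]
cv2.imwrite('pics/z.png',cv2.resize(np.vstack(z),(720,600)))
E
```

```text
coaster red bbox [196 215  31  31] ell [211.3 230.1] [94. 96.] p [0.447  0.2464 0.008 ] circ [0.4472 0.2467] 96 cen [0.4475 0.2428]
coaster green bbox [267 152  30  30] ell [281.1 166.7] [92. 93.] p [0.645  0.0338 0.008 ] circ [0.645  0.0339] 93 cen [0.6448 0.0326]Traceback (most recent call last):
  File "<stdin>", line 13, in <module>
  File "<stdin>", line 7, in go
  File "h.py", line 16, in blob
    h=cv2.convexHull(pts); return ce[i],s[i],cv2.minEnclosingCircle(h),cv2.fitEllipse(h)
                                                                       ~~~~~~~~~~~~~~^^^
cv2.error: OpenCV(4.12.0) /io/opencv/modules/imgproc/src/shapedescr.cpp:361: error: (-201:Incorrect size of input array) There should be at least 5 points to fit the ellipse in function 'fitEllipseNoDirect'
```

```bash
cat > m.py <<'E'
from h import *
im=cv2.cvtColor(cv2.imread('pics/top0.png'),cv2.COLOR_BGR2RGB);c=calibration("top")
hsv=cv2.cvtColor(im,cv2.COLOR_RGB2HSV)
H,S,V=[hsv[:,:,i].astype(int) for i in range(3)]
print(V[172,190:240],S[180,196:235])
masks={'grey':(V<190),'black':(V<70),'cork':(H>8)&(H<25)&(S>60),'red':((H<8)|(H>172))&(S>150),'cup':(H>3)&(H<15)&(S>180),'green':(H>45)&(H<90)&(S>80)}
def go(n,m,box,h):
    ce,s,mc,el=blob(masks[m],box);p=onplane(c,el[0],h)
    q=onplane(c,mc[0],h)
    sc=(c["xyz"][2]-h)/c["fx"]
    print(n,'bbox',s[:4],'ell',np.round(el[0],1),np.round(np.array(el[1])*sc*1000),'p',np.round(p,4),'circ',np.round(q[:2],4),round(2*mc[1]*sc*1000), 'cen',np.round(onplane(c,ce,h)[:2],4))
go('coaster grey','grey',(196,150,235,190),.008)
go('coaster black','black',(338,216,380,258),.008)
go('coaster cork','cork',(266,210,306,252),.008)
go('jam','red',(338,216,380,258),.09)
go('cup','cup',(405,200,448,240),.16)
z=[cv2.resize(im[142:192,190:310,::-1],None,fx=6,fy=6,interpolation=2),cv2.resize(im[207:257,190:310,::-1],None,fx=6,fy=6,interpolation=2)]
cv2.imwrite('pics/z.png',cv2.resize(np.vstack(z),(720,600)))
E
python3 m.py
```

```text
[189 186 188 186 187 188 188 192 186 135  90  77  78  81  81  94  78  81
  89  97  92  66   5  28  49  92 109  28  40  35  62 122 131 128 123 123
 138 146 121  95 163 196 193 185 186 186 186 189 188 188] [13 17 18 15 18 21 17 63 53 53 42 51 50 53 31 46 42 53 29 34 43 63 54 48
 47 62 56 48 58 56 16 13 17 15 19 15 13 18 15]Traceback (most recent call last):
  File "m.py", line 12, in <module>
    go('coaster grey','grey',(196,150,235,190),.008)
    ~~^^^^^^^^^^^^^^^^^^^^^^^^^^^^^^^^^^^^^^^^^^^^^^
  File "m.py", line 8, in go
    ce,s,mc,el=blob(masks[m],box);p=onplane(c,el[0],h)
               ~~~~^^^^^^^^^^^^^^
  File "h.py", line 16, in blob
    h=cv2.convexHull(pts); return ce[i],s[i],cv2.minEnclosingCircle(h),cv2.fitEllipse(h)
                                                                       ~~~~~~~~~~~~~~^^^
cv2.error: OpenCV(4.12.0) /io/opencv/modules/imgproc/src/shapedescr.cpp:361: error: (-201:Incorrect size of input array) There should be at least 5 points to fit the ellipse in function 'fitEllipseNoDirect'
```

```bash
sed -i 's/V<190/V<160/;/^print(V/d' m.py; python3 m.py
```

```text
coaster grey bbox [198 155  33  31] ell [214.  169.9] [ 96. 100.] p [0.6334 0.2422 0.008 ] circ [0.6351 0.243 ] 101 cen [0.6325 0.2399]
coaster black bbox [343 221  30  31] ell [357.6 235.9] [94. 95.] p [ 0.4312 -0.205   0.008 ] circ [ 0.4312 -0.2051] 95 cen [ 0.4353 -0.2014]
coaster cork bbox [271 216  31  31] ell [286.1 231.1] [95. 96.] p [0.445  0.0164 0.008 ] circ [0.4445 0.0159] 97 cen [0.445  0.0167]
jam bbox [349 228  21  20] ell [358.9 237.6] [59. 61.] p [ 0.4286 -0.2007  0.09  ] circ [ 0.4287 -0.2005] 61 cen [ 0.4287 -0.2007]
cup bbox [412 207  29  23] ell [426.  218.3] [63. 81.] p [ 0.4848 -0.3788  0.16  ] circ [ 0.4828 -0.3785] 79 cen [ 0.4847 -0.3819]
```

View pics/z.png

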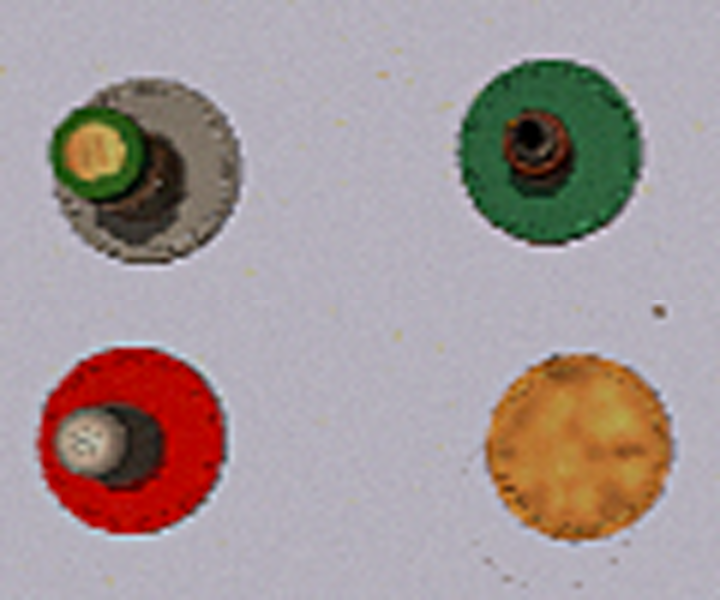

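Run:
```python
from h import *
c=calibration("top");s=calibration("scene")
for n,uv,h in(("spice",(205.9,166.9),.114),("salt",(204.75,230.1),.09),("drop",(278.9,164.1),.107)): 
    p=onplane(c,uv,h);print(n,np.round(p,4),'scene',np.round(project(s,p),1))
for n,p in dict(green=(.645,.034,.008),red=(.447,.2464,.008),grey=(.6334,.2422,.008),black=(.4312,-.205,.008),cork=(.4448,.0162,.008)).items(): print(n,np.round(project(s,p),1))
print('jam',project(s,(.4286,-.2007,.09)))
print(calibration("wrist"))
im=cv2.imread('pics/scene0.png')[95:285,210:410]
cv2.imwrite('pics/sz.png',cv2.resize(im,None,fx=3.1,fy=3.1,interpolation=2))
```

```text
spice [0.6291 0.2407 0.114 ] scene [284.  108.2]
salt [0.4482 0.2461 0.09  ] scene [227.5 132. ]
drop [0.6396 0.0326 0.107 ] scene [323.7 146.2]
green [324.3 172.8]
red [231.3 154.6]
grey [286.6 136.5]
black [300.4 263.4]
cork [264.  202.1]
jam (np.float64(297.6007211465928), np.float64(240.49866240090176))
{'fx': 287.27365946095745, 'fy': 287.27365946095745, 'cx': 318.2465894289775, 'cy': 204.33138023244368, 'xyz': array([0.17139006, 0.55268298, 0.37192473]), 'rotation': array([ 0.83087778, -0.11797485, -0.07639028,  0.53841301])}
```

View pics/sz.png

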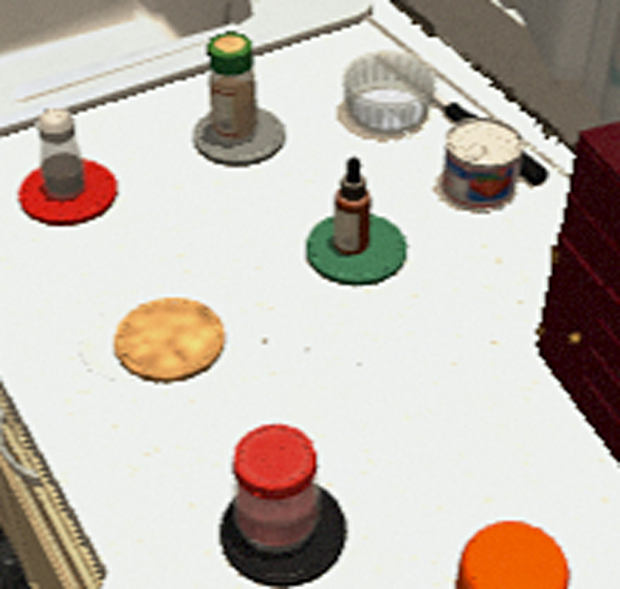

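The scene view agrees with the top view: spice lid at about (284,109), salt (228,133), dropper tip (324,147), jam lid (297,241). Plan: spice to cork, salt to grey, jam to red, dropper to black, spice to green.

>>> {"api": "apply_moves", "payload": {"steps": [4, -2.8, 0, 0, 8, -5.7, 0, 0, 12, -8.6, 0, 0, 16, -11.5, 0, 0, 19.5, -14, 0, 0, 23, -16.5, 0, 0, 26.5, -19, 0, 0, 29.5, -21.2, 0, 0], "jaw": 0, "newtons": 40}}

```text
clock: 0.82
position: [0.5074, 0.3287, 0.1969]
ee_rot: [-0.0, 0.209, 0.978, -0.0]
contact_force: [-0.1, 1.1, -0.2]
width: 0.0854
gripper_force: 0.0
```

>>> {"api": "apply_moves", "payload": {"steps": [3, -2.1, 0, 0, 6, -4.3, 0, 0, 8, -5.8, 0, 0, 10, -7.2, 0, 0, 10, -7.2, 0, 0, 10, -7.2, 0, 0]}}

```text
clock: 1.32
position: [0.6067, 0.2572, 0.1962]
ee_rot: [-0.001, 0.21, 0.978, -0.0]
contact_force: [-0.0, -0.2, 1.1]
width: 0.0852
gripper_force: 0.0
```

Run:
```python
from h import *
c=calibration("wrist");im=get_image("wrist");cv2.imwrite('pics/w1.png',im[:,:,::-1]);s=get_state();print(s['position'],s['qpos'])
for p in ((.629,.2407,.114),(.6334,.2422,.008)):print(project(c,p))
```

```text
[0.6057194  0.25805593 0.19642335] [ 2.96644225e-01  4.03866012e-01  1.31218824e+00  8.24451436e-04
  1.42725234e+00 -8.51568153e-01]
(np.float64(312.15288734970056), np.float64(226.86614084915536))
(np.float64(316.1865440501767), np.float64(200.84485317294477))
```

View pics/w1.png

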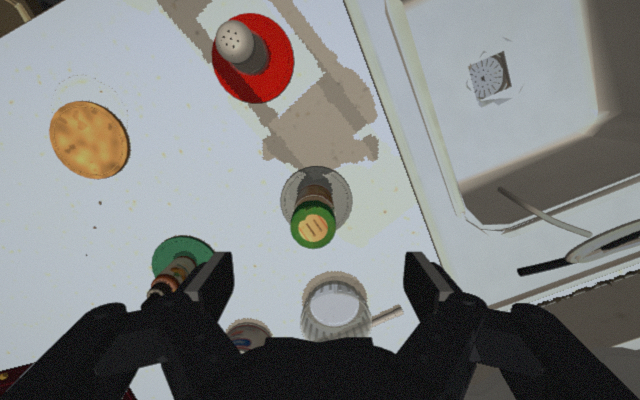

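The wrist view shows the spice lid at (313,228) and the grey coaster at (316,200), both as predicted.

>>> {"api": "apply_moves", "payload": {"steps": [2.4, -1.7, 0, 0, 2.4, -1.7, -2, 0, 2.4, -1.7, -5, 0, 2.4, -1.7, -8, 0, 2.4, -1.7, -11, 0, 2.4, -1.7, -13, 0, 2.4, -1.7, -14, 0, 2.4, -1.7, -14, 0]}}

```text
clock: 2.03
position: [0.6272, 0.2418, 0.0546]
ee_rot: [-0.003, 0.209, 0.978, -0.001]
contact_force: [-0.6, 0.2, -0.4]
width: 0.0856
gripper_force: 0.0
```

```bash
python3 -c "
from rig import *
s=get_state();print(s['position'],s['qd'],s['contact_force'])"
```

```text
[0.62719999 0.24175451 0.05458094] [-0.00525146 -0.03259252 -0.06122298 -0.00188255  0.02647605 -0.00038284] [-0.59168678  0.16994861 -0.39192167]
```

>>> {"api": "apply_moves", "payload": {"steps": [0, 0, 0, 0, 0, 0, 0, 0, 0, 0, 0, 0, 0, 0, 0, 0, 0, 0, 0, 0, 0, 0, 0, 0, 0, 0, 0, 0, 0, 0, 0, 0], "jaw": 255, "newtons": 40}}

```text
clock: 2.7
position: [0.6315, 0.2415, 0.0594]
ee_rot: [0.002, 0.209, 0.978, 0.001]
contact_force: [-0.2, -0.2, 6.6]
width: 0.0437
gripper_force: 40.6
```

>>> {"api": "apply_moves", "payload": {"steps": [0, 0, 0, 0, 0, 0, 0.5, 0, 0, 0, 1.5, 0, 0, 0, 3, 0, 0, 0, 5, 0, 0, 0, 6, 0, 0, 0, 7, 0, 0, 0, 7, 0]}}

```text
clock: 3.37
position: [0.6316, 0.2416, 0.1298]
ee_rot: [0.002, 0.209, 0.978, 0.001]
contact_force: [-0.4, -0.2, -1.0]
width: 0.0437
gripper_force: 40.9
```

>>> {"api": "apply_moves", "payload": {"steps": [-1, -1.2, 0, 0, -3, -3.6, 0, 0, -5.3, -6.4, 0, 0, -7.6, -9.1, 0, 0, -9.9, -11.9, 0, 0, -12.2, -14.7, 0, 0, -14.5, -17.4, 0, 0, -16.5, -19.9, 0, 0]}}

```text
clock: 4.03
position: [0.4625, 0.0411, 0.1263]
ee_rot: [-0.001, 0.209, 0.978, -0.0]
contact_force: [-0.4, -0.7, -1.1]
width: 0.0436
gripper_force: 41.0
```

>>> {"api": "apply_moves", "payload": {"steps": [-1.5, -1.8, 0, 0, -2.2, -2.6, 0, 0, -2.2, -2.6, 0, 0, -2.2, -2.6, 0, 0]}}

```text
clock: 4.37
position: [0.4437, 0.0164, 0.1271]
ee_rot: [0.0, 0.21, 0.978, 0.001]
contact_force: [-0.0, -0.1, -1.1]
width: 0.0436
gripper_force: 41.0
```

>>> {"api": "apply_moves", "payload": {"steps": [0, 0, -1.5, 0, 0, 0, -3.5, 0, 0, 0, -5, 0, 0, 0, -6, 0, 0, 0, -6.4, 0, 0, 0, -6.7, 0, 0, 0, -6.8, 0, 0, 0, -6.8, 0]}}

```text
clock: 5.03
position: [0.4444, 0.0166, 0.0596]
ee_rot: [0.001, 0.209, 0.978, 0.0]
contact_force: [-0.4, 0.1, -1.1]
width: 0.0433
gripper_force: 41.0
```

>>> {"api": "apply_moves", "payload": {"steps": [0, 0, -0.1, 0, 0, 0, -0.2, 0, 0, 0, -0.2, 0, 0, 0, -0.2, 0]}}

```text
clock: 5.37
position: [0.4451, 0.0161, 0.0594]
ee_rot: [0.002, 0.209, 0.978, 0.0]
contact_force: [-1.6, 0.7, 12.1]
width: 0.0436
gripper_force: 42.4
```

>>> {"api": "apply_moves", "payload": {"steps": [0, 0, 0, 0, 0, 0, 0, 0, 0, 0, 0, 0, 0, 0, 0, 0, 0, 0, 0, 0, 0, 0, 0, 0, 0, 0, 0, 0, 0, 0, 0, 0], "jaw": 0}}

```text
clock: 6.03
position: [0.4431, 0.0162, 0.057]
ee_rot: [-0.0, 0.209, 0.978, 0.0]
contact_force: [0.9, -0.8, -0.6]
width: 0.0853
gripper_force: 0.0
```

>>> {"api": "apply_moves", "payload": {"steps": [0, 0, 1, 0, 0, 0, 3, 0, 0, 0, 6, 0, 0, 0, 9, 0, 0, 0, 12, 0, 0, 0, 14, 0, 0, 0, 14, 0, 0, 0, 14, 0]}}

```text
clock: 6.7
position: [0.4438, 0.0161, 0.198]
ee_rot: [0.001, 0.209, 0.978, 0.0]
contact_force: [-0.8, -0.4, -0.1]
width: 0.0856
gripper_force: 0.0
```

>>> {"api": "apply_moves", "payload": {"steps": [0, 2, 0, 0, 0.1, 5, 0, 0, 0.2, 8.5, 0, 0, 0.3, 12, 0, 0, 0.4, 15.5, 0, 0, 0.4, 19, 0, 0, 0.4, 21.5, 0, 0, 0.4, 23, 0, 0]}}

```text
clock: 7.37
position: [0.4457, 0.2487, 0.1949]
ee_rot: [-0.002, 0.208, 0.978, -0.0]
contact_force: [0.2, -0.6, -0.1]
width: 0.0855
gripper_force: 0.0
```

>>> {"api": "apply_moves", "payload": {"steps": [0, 0, 0, 0, 0, 0, 0, 0]}}

```text
clock: 7.53
position: [0.446, 0.2461, 0.1953]
ee_rot: [-0.001, 0.208, 0.978, -0.001]
contact_force: [0.2, -0.8, 0.0]
width: 0.0855
gripper_force: 0.0
```

Run:
```python
from h import *
s=get_state();print(s['position'])
im=get_image("top");cv2.imwrite('pics/t2.png',im[:,:,::-1])
c=calibration("wrist");im=get_image("wrist");cv2.imwrite('pics/w2.png',im[:,:,::-1])
for p in ((.448,.246,.09),(.447,.2464,.008)):print(project(c,p))
c=calibration("top");print(project(c,(.4438,.016,.114)))
```

```text
[0.44597203 0.24611849 0.19525509]
(np.float64(319.7510878663022), np.float64(194.81743719635102))
(np.float64(319.50051296889), np.float64(178.34365292864763))
(np.float64(283.7823888833712), np.float64(232.16445323903775))
```

View pics/w2.png

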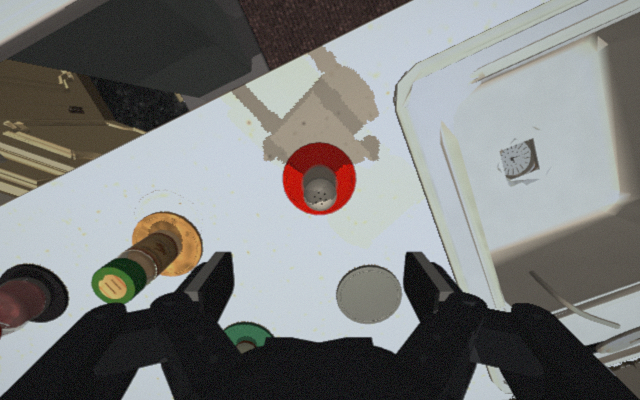

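Salt stands at (320,195), the red coaster at (319,179) and the spice jar stands on cork; all match predictions.

>>> {"api": "apply_moves", "payload": {"steps": [0.1, 0, -1.5, 0, 0.1, 0, -4.5, 0, 0.1, 0, -7.5, 0, 0.1, 0, -10.5, 0, 0.1, 0, -13, 0, 0.1, 0, -15, 0, 0.1, 0, -16, 0, 0.1, 0, -16, 0]}}

```text
clock: 8.3
position: [0.4463, 0.2443, 0.035]
ee_rot: [-0.002, 0.21, 0.978, -0.002]
contact_force: [0.6, 0.1, 0.6]
width: 0.0856
gripper_force: 0.0
```

>>> {"api": "apply_moves", "payload": {"steps": [0, 0, 0, 0, 0, 0, 0, 0, 0, 0, 0, 0, 0, 0, 0, 0, 0, 0, 0, 0, 0, 0, 0, 0, 0, 0, 0, 0, 0, 0, 0, 0], "jaw": 255, "newtons": 40}}

```text
clock: 8.97
position: [0.449, 0.2465, 0.0385]
ee_rot: [0.001, 0.209, 0.978, 0.001]
contact_force: [-1.1, -0.2, 6.3]
width: 0.0316
gripper_force: 39.5
```

>>> {"api": "apply_moves", "payload": {"steps": [0, 0, 0, 0, 0, 0, 0.5, 0, 0, 0, 1.5, 0, 0, 0, 3, 0, 0, 0, 5, 0, 0, 0, 6, 0, 0, 0, 7, 0, 0, 0, 7, 0]}}

```text
clock: 9.63
position: [0.4496, 0.2468, 0.1093]
ee_rot: [0.002, 0.209, 0.978, 0.001]
contact_force: [0.2, 0.7, -1.6]
width: 0.0314
gripper_force: 39.9
```

Run:
```python
from h import *
s=get_state();print(s['position'])
c=calibration("wrist");im=get_image("wrist")
hsv=cv2.cvtColor(im,cv2.COLOR_RGB2HSV);V=hsv[:,:,2];S=hsv[:,:,1]
cv2.imwrite('pics/w3.png',im[:,:,::-1])
print(project(c,(.6334,.2422,.008)),project(c,(.447,.2464,.008)))
c=cv2.imread('pics/w2.png')[230:345,320:420]
print(cv2.cvtColor(c,cv2.COLOR_BGR2GRAY)[60,::4])
```

```text
[0.44955706 0.24681908 0.10933341]
(np.float64(379.0417848931028), np.float64(335.76078318291377)) (np.float64(316.46370458902004), np.float64(191.8785096325135))
[206 205 207 203 128 125 126 127 127 128 127 127 126 120 122 123 120 121
 122 117 120  87  17  17  31]
```

View pics/w3.png

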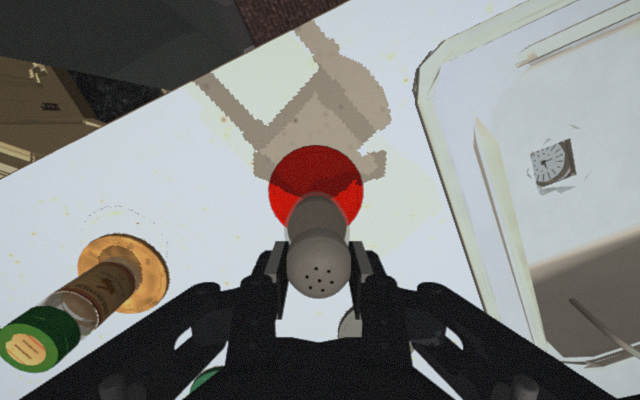

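>>> {"api": "apply_moves", "payload": {"steps": [1, 0, 0, 0, 3.5, -0.1, 0, 0, 6.5, -0.2, 0, 0, 9.5, -0.3, 0, 0, 12.5, -0.4, 0, 0, 15.5, -0.5, 0, 0, 17.5, -0.5, 0, 0, 18.5, -0.5, 0, 0]}}

```text
clock: 10.35
position: [0.6364, 0.2405, 0.1049]
ee_rot: [-0.0, 0.21, 0.978, -0.0]
contact_force: [0.1, -0.2, -1.4]
width: 0.0316
gripper_force: 39.9
```

>>> {"api": "apply_moves", "payload": {"steps": [0, 0, -1, 0, 0, 0, -3, 0, 0, 0, -5, 0, 0, 0, -6, 0, 0, 0, -6.3, 0, 0, 0, -6.5, 0, 0, 0, -6.5, 0, 0, 0, -6.5, 0]}}

```text
clock: 11.02
position: [0.6337, 0.2415, 0.0432]
ee_rot: [0.001, 0.209, 0.978, 0.0]
contact_force: [-0.2, -0.0, -1.2]
width: 0.0318
gripper_force: 39.9
```

>>> {"api": "apply_moves", "payload": {"steps": [0, 0, -0.1, 0, 0, 0, -0.2, 0, 0, 0, -0.3, 0, 0, 0, -0.4, 0, 0, 0, -0.4, 0, 0, 0, -0.4, 0]}}

```text
clock: 11.52
position: [0.6334, 0.2412, 0.0387]
ee_rot: [0.0, 0.209, 0.978, 0.0]
contact_force: [-0.1, -0.6, 1.9]
width: 0.0317
gripper_force: 40.1
```

>>> {"api": "apply_moves", "payload": {"steps": [0, 0, 0, 0, 0, 0, 0, 0, 0, 0, 0, 0, 0, 0, 0, 0, 0, 0, 0, 0, 0, 0, 0, 0, 0, 0, 0, 0, 0, 0, 0, 0], "jaw": 0}}

```text
clock: 12.18
position: [0.6332, 0.2412, 0.0381]
ee_rot: [-0.0, 0.209, 0.978, 0.0]
contact_force: [0.7, 0.4, -0.2]
width: 0.0851
gripper_force: 0.0
```

>>> {"api": "apply_moves", "payload": {"steps": [0, 0, 1, 0, 0, 0, 3, 0, 0, 0, 6, 0, 0, 0, 9, 0, 0, 0, 12, 0, 0, 0, 15, 0, 0, 0, 16, 0, 0, 0, 16, 0]}}

```text
clock: 12.85
position: [0.6352, 0.2418, 0.2028]
ee_rot: [0.004, 0.209, 0.978, 0.002]
contact_force: [-0.6, 0.8, -0.1]
width: 0.0854
gripper_force: 0.0
```

>>> {"api": "apply_moves", "payload": {"steps": [-2, -2, 0, 0, -4, -5, 0, 0, -6, -8, 0, 0, -8, -11, 0, 0, -10, -14, 0, 0, -12, -17, 0, 0, -14, -20, 0, 0, -16, -23, 0, 0]}}

```text
clock: 13.52
position: [0.4706, 0.0102, 0.1963]
ee_rot: [-0.002, 0.209, 0.978, -0.0]
contact_force: [0.6, -0.7, 0.6]
width: 0.0858
gripper_force: 0.0
```

>>> {"api": "apply_moves", "payload": {"steps": [-0.8, -3, 0, 0, -1.6, -6.5, 0, 0, -2.4, -10, 0, 0, -3.2, -13.5, 0, 0, -4, -17, 0, 0, -4.5, -20, 0, 0, -4.5, -21.2, 0, 0, -4.5, -21.2, 0, 0]}}

```text
clock: 14.18
position: [0.4274, -0.2028, 0.1966]
ee_rot: [-0.001, 0.211, 0.977, 0.0]
contact_force: [0.5, 0.3, 0.0]
width: 0.0855
gripper_force: 0.0
```

Run:
```python
from h import *
s=get_state();print(s['position'])
c=calibration("wrist");im=get_image("wrist")
cv2.imwrite('pics/w4.png',im[:,:,::-1])
print(project(c,(.4286,-.2007,.09)),project(c,(.4312,-.205,.008)))
t=get_image("top");ct=calibration("top")
cv2.imwrite('pics/t4.png',t[:,:,::-1])
z=cv2.resize(t[142:252,190:320,::-1],None,fx=3,fy=3,interpolation=2)
w=cv2.resize(im[:,:,::-1],(400,250));a=np.zeros((580,400,3),np.uint8);a[:330,:390]=z;a[330:]=w
cv2.imwrite('pics/v4.png',a)
print(project(ct,(.6334,.2418,.094)),project(ct,(.444,.016,.114)))
```

```text
[ 0.42740497 -0.20283552  0.196637  ]
(np.float64(320.62344123761784), np.float64(193.46296305119876)) (np.float64(317.8282079636047), np.float64(181.3208120760326))
(np.float64(207.26021215607628), np.float64(166.31659423930023)) (np.float64(283.783116864787), np.float64(232.09395699414858))
```

View pics/v4.png

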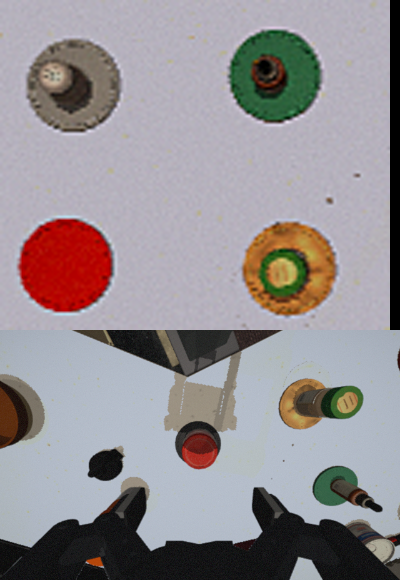

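Salt is on grey, with its dome at (208,167) against a predicted (207,166). The spice jar is on cork, and jam is at (320,195) in the wrist view, as predicted.

>>> {"api": "apply_moves", "payload": {"steps": [0.1, 0.2, -1, 0, 0.1, 0.2, -4, 0, 0.1, 0.2, -7, 0, 0.1, 0.2, -10, 0, 0.1, 0.2, -13, 0, 0.1, 0.2, -15.5, 0, 0.1, 0.2, -17, 0, 0.1, 0.2, -17, 0]}}

```text
clock: 14.95
position: [0.4263, -0.1948, 0.0245]
ee_rot: [-0.004, 0.208, 0.978, 0.002]
contact_force: [-0.4, 0.4, -0.3]
width: 0.0852
gripper_force: 0.0
```

>>> {"api": "apply_moves", "payload": {"steps": [0, 0, 0, 0, 0, 0, 0, 0, 0, 0, 0, 0, 0, 0, 0, 0, 0, 0, 0, 0, 0, 0, 0, 0, 0, 0, 0, 0, 0, 0, 0, 0], "jaw": 255, "newtons": 40}}

```text
clock: 15.62
position: [0.4303, -0.199, 0.0294]
ee_rot: [0.001, 0.21, 0.978, 0.0]
contact_force: [-0.4, 0.5, 6.5]
width: 0.0582
gripper_force: 43.1
```

>>> {"api": "apply_moves", "payload": {"steps": [0, 0, 0, 0, 0, 0, 0.5, 0, 0, 0, 2, 0, 0, 0, 4, 0, 0, 0, 7, 0, 0, 0, 10, 0, 0, 0, 13, 0, 0, 0, 14, 0]}}

```text
clock: 16.28
position: [0.431, -0.2003, 0.1722]
ee_rot: [0.003, 0.209, 0.978, -0.001]
contact_force: [0.5, -0.6, -2.2]
width: 0.0581
gripper_force: 43.8
```

>>> {"api": "apply_moves", "payload": {"steps": [0, 0, 0, 0, 0, 0, 0, 0]}}

```text
clock: 16.45
position: [0.4286, -0.1985, 0.1674]
ee_rot: [-0.0, 0.209, 0.978, 0.0]
contact_force: [-0.3, -0.0, -3.1]
width: 0.0581
gripper_force: 43.8
```

>>> {"api": "apply_moves", "payload": {"steps": [0, 1, 0, 0, 0.1, 3.5, 0, 0, 0.2, 6.5, 0, 0, 0.4, 10, 0, 0, 0.5, 13.5, 0, 0, 0.7, 17, 0, 0, 0.8, 20.5, 0, 0, 1, 24, 0, 0]}}

```text
clock: 17.12
position: [0.4367, 0.0435, 0.1659]
ee_rot: [-0.003, 0.209, 0.978, -0.0]
contact_force: [0.5, 0.3, -2.9]
width: 0.0582
gripper_force: 43.8
```

>>> {"api": "apply_moves", "payload": {"steps": [0.2, 3.5, 0, 0, 0.3, 7, 0, 0, 0.4, 10.5, 0, 0, 0.6, 14, 0, 0, 0.7, 17, 0, 0, 0.8, 19.5, 0, 0, 0.8, 20.5, 0, 0, 0.8, 20.5, 0, 0]}}

```text
clock: 17.78
position: [0.4454, 0.248, 0.1659]
ee_rot: [-0.002, 0.208, 0.978, -0.001]
contact_force: [-0.4, 0.0, -3.1]
width: 0.0581
gripper_force: 43.9
```

>>> {"api": "apply_moves", "payload": {"steps": [0, 0, 0, 0, 0, 0, 0, 0]}}

```text
clock: 17.95
position: [0.4463, 0.2448, 0.1671]
ee_rot: [-0.001, 0.21, 0.978, -0.001]
contact_force: [-0.8, -0.7, -1.9]
width: 0.0585
gripper_force: 43.8
```

Now down by 13.5 cm, then a slow touch.

>>> {"api": "apply_moves", "payload": {"steps": [0, 0, -1, 0, 0, 0, -3.5, 0, 0, 0, -6.5, 0, 0, 0, -9, 0, 0, 0, -11.5, 0, 0, 0, -12.8, 0, 0, 0, -13.3, 0, 0, 0, -13.5, 0]}}

```text
clock: 18.62
position: [0.4464, 0.2448, 0.0319]
ee_rot: [-0.001, 0.21, 0.978, -0.001]
contact_force: [0.2, -0.7, -1.8]
width: 0.0581
gripper_force: 43.9
```

>>> {"api": "apply_moves", "payload": {"steps": [0, 0, 0, 0, 0, 0, -0.1, 0, 0, 0, -0.2, 0, 0, 0, -0.2, 0, 0, 0, -0.2, 0]}}

```text
clock: 19.03
position: [0.4476, 0.2464, 0.0318]
ee_rot: [0.001, 0.209, 0.978, 0.0]
contact_force: [0.0, -0.0, -2.6]
width: 0.0586
gripper_force: 43.9
```

>>> {"api": "apply_moves", "payload": {"steps": [0, 0, -0.1, 0, 0, 0, -0.2, 0, 0, 0, -0.3, 0, 0, 0, -0.3, 0, 0, 0, -0.3, 0]}}

```text
clock: 19.45
position: [0.4477, 0.2463, 0.0295]
ee_rot: [0.001, 0.209, 0.978, 0.0]
contact_force: [-0.7, -1.7, 7.0]
width: 0.0583
gripper_force: 44.8
```

>>> {"api": "apply_moves", "payload": {"steps": [0, 0, 0, 0, 0, 0, 0, 0, 0, 0, 0, 0, 0, 0, 0, 0, 0, 0, 0, 0, 0, 0, 0, 0, 0, 0, 0, 0, 0, 0, 0, 0], "jaw": 0}}

```text
clock: 20.12
position: [0.4471, 0.2462, 0.028]
ee_rot: [-0.0, 0.209, 0.978, -0.0]
contact_force: [0.3, 0.5, -0.5]
width: 0.0852
gripper_force: 0.0
```

>>> {"api": "apply_moves", "payload": {"steps": [0, 0, 1, 0, 0, 0, 3, 0, 0, 0, 6, 0, 0, 0, 9, 0, 0, 0, 12, 0, 0, 0, 15, 0, 0, 0, 17, 0, 0, 0, 17, 0]}}

```text
clock: 20.78
position: [0.4501, 0.2474, 0.2039]
ee_rot: [0.005, 0.209, 0.978, 0.003]
contact_force: [0.6, 0.2, 0.4]
width: 0.0851
gripper_force: 0.0
```

>>> {"api": "apply_moves", "payload": {"steps": [1.5, -1.7, 0, 0, 4, -4.4, 0, 0, 6.5, -7.2, 0, 0, 9, -10, 0, 0, 11.5, -12.7, 0, 0, 14, -15.5, 0, 0, 16.5, -18.2, 0, 0, 18.5, -20.5, 0, 0]}}

```text
clock: 21.45
position: [0.6334, 0.0389, 0.1975]
ee_rot: [-0.0, 0.21, 0.978, -0.0]
contact_force: [0.2, 0.0, -0.5]
width: 0.0857
gripper_force: 0.0
```

>>> {"api": "apply_moves", "payload": {"steps": [0.5, -0.6, 0, 0, 0.5, -0.6, 0, 0, 0.5, -0.6, 0, 0]}}

```text
clock: 21.7
position: [0.6362, 0.0355, 0.1974]
ee_rot: [-0.001, 0.21, 0.978, 0.0]
contact_force: [-0.0, 0.7, 0.6]
width: 0.0853
gripper_force: 0.0
```

Run:
```python
from h import *
s=get_state();print(s['position'])
c=calibration("wrist");im=get_image("wrist")
cv2.imwrite('pics/w5.png',im[:,:,::-1])
print(project(c,(.6396,.0326,.11)),project(c,(.645,.034,.008)),project(c,(.642,.033,.07)))
```

```text
[0.63620707 0.03553032 0.19736477]
(np.float64(316.8935631960449), np.float64(202.51901234437588)) (np.float64(319.83853932154597), np.float64(184.51978962819186)) (np.float64(318.2529077929357), np.float64(194.38076956520607))
```

View pics/w5.png

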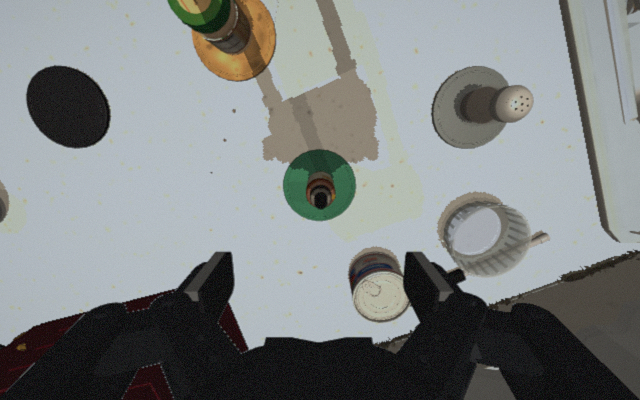

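Run:
```python
from h import *
c=calibration("scene")
for uv in ((384,208),(448,295)):print(onplane(c,uv,0))
w=calibration("wrist");print(onplane(w,(240,350),.0),onplane(w,(190,285),0),onplane(w,(380,292),.07))
```

```text
[ 0.71300881 -0.1587229   0.        ]
[ 0.67170531 -0.43941487  0.        ]
[ 0.83883289 -0.18997323  0.        ] [ 0.70609357 -0.20149286  0.        ] [0.78282123 0.05209153 0.07      ]
```

Dropper bulb tip at (320,202), about 3 mm left (+y) of my estimate; green coaster at (319,185) as predicted. The red box and the can are clear of the gripper.

>>> {"api": "apply_moves", "payload": {"steps": [0.5, 0, -1, 0, 0.5, 0, -3.5, 0, 0.5, 0, -6.5, 0, 0.5, 0, -9.5, 0, 0.5, 0, -12.5, 0, 0.5, 0, -14.5, 0, 0.5, 0, -15.5, 0, 0.5, 0, -15.5, 0]}}

```text
clock: 22.42
position: [0.6395, 0.0365, 0.0403]
ee_rot: [-0.003, 0.209, 0.978, -0.0]
contact_force: [-0.0, 0.1, -0.1]
width: 0.0852
gripper_force: 0.0
```

>>> {"api": "apply_moves", "payload": {"steps": [0, 0, 0, 0, 0, 0, 0, 0, 0, 0, 0, 0, 0, 0, 0, 0, 0, 0, 0, 0, 0, 0, 0, 0, 0, 0, 0, 0, 0, 0, 0, 0], "jaw": 255, "newtons": 30}}

```text
clock: 23.08
position: [0.643, 0.035, 0.0444]
ee_rot: [0.001, 0.209, 0.978, 0.0]
contact_force: [-0.8, -0.0, 6.3]
width: 0.0213
gripper_force: 29.3
```

>>> {"api": "apply_moves", "payload": {"steps": [0, 0, 0, 0, 0, 0, 0.5, 0, 0, 0, 1.5, 0, 0, 0, 3, 0, 0, 0, 5, 0, 0, 0, 6, 0, 0, 0, 7, 0, 0, 0, 7, 0]}}

```text
clock: 23.75
position: [0.6436, 0.0351, 0.1156]
ee_rot: [0.002, 0.209, 0.978, 0.0]
contact_force: [-0.1, -0.9, -0.7]
width: 0.0216
gripper_force: 29.4
```

>>> {"api": "apply_moves", "payload": {"steps": [-0.8, -0.9, 0, 0, -2.5, -2.9, 0, 0, -4.8, -5.5, 0, 0, -7.2, -8.2, 0, 0, -9.6, -11, 0, 0, -12, -13.7, 0, 0, -14.4, -16.4, 0, 0, -16.8, -19.2, 0, 0]}}

```text
clock: 24.42
position: [0.4709, -0.1575, 0.1119]
ee_rot: [-0.002, 0.209, 0.978, 0.0]
contact_force: [0.9, -0.9, -0.9]
width: 0.0215
gripper_force: 29.5
```

>>> {"api": "apply_moves", "payload": {"steps": [-2, -2.3, 0, 0, -3.5, -4, 0, 0, -4.3, -4.9, 0, 0, -4.3, -4.9, 0, 0, -4.3, -4.9, 0, 0]}}

```text
clock: 24.83
position: [0.4298, -0.2057, 0.1123]
ee_rot: [-0.001, 0.21, 0.978, 0.001]
contact_force: [-0.9, 0.7, -0.7]
width: 0.0214
gripper_force: 29.5
```

>>> {"api": "apply_moves", "payload": {"steps": [0, 0, -1, 0, 0, 0, -3, 0, 0, 0, -5, 0, 0, 0, -6, 0, 0, 0, -6.3, 0, 0, 0, -6.5, 0, 0, 0, -6.5, 0, 0, 0, -6.5, 0]}}

```text
clock: 25.5
position: [0.4319, -0.2058, 0.0486]
ee_rot: [0.001, 0.209, 0.978, -0.0]
contact_force: [-0.3, 1.0, -0.5]
width: 0.021
gripper_force: 29.5
```

>>> {"api": "apply_moves", "payload": {"steps": [0, 0, -0.1, 0, 0, 0, -0.2, 0, 0, 0, -0.3, 0, 0, 0, -0.4, 0, 0, 0, -0.4, 0, 0, 0, -0.4, 0]}}

```text
clock: 26.0
position: [0.4314, -0.2061, 0.0444]
ee_rot: [0.0, 0.209, 0.978, -0.0]
contact_force: [0.4, 0.4, 2.3]
width: 0.0213
gripper_force: 29.7
```

>>> {"api": "apply_moves", "payload": {"steps": [0, 0, 0, 0, 0, 0, 0, 0, 0, 0, 0, 0, 0, 0, 0, 0, 0, 0, 0, 0, 0, 0, 0, 0, 0, 0, 0, 0, 0, 0, 0, 0], "jaw": 0}}

```text
clock: 26.67
position: [0.4312, -0.2058, 0.0441]
ee_rot: [0.0, 0.209, 0.978, 0.0]
contact_force: [0.4, -0.3, 0.4]
width: 0.0853
gripper_force: 0.0
```

>>> {"api": "apply_moves", "payload": {"steps": [0, 0, 1, 0, 0, 0, 3, 0, 0, 0, 6, 0, 0, 0, 9, 0, 0, 0, 12, 0, 0, 0, 14.5, 0, 0, 0, 15.5, 0, 0, 0, 15.5, 0]}}

```text
clock: 27.33
position: [0.4327, -0.2067, 0.2015]
ee_rot: [0.003, 0.209, 0.978, -0.001]
contact_force: [0.5, -1.0, -0.4]
width: 0.0854
gripper_force: 0.0
```

>>> {"api": "apply_moves", "payload": {"steps": [0.1, 2, 0, 0, 0.3, 5.5, 0, 0, 0.5, 9, 0, 0, 0.7, 12.5, 0, 0, 0.9, 16, 0, 0, 1.1, 19.5, 0, 0, 1.3, 22, 0, 0, 1.3, 22.2, 0, 0]}}

```text
clock: 28.0
position: [0.4426, 0.0204, 0.1969]
ee_rot: [-0.002, 0.207, 0.978, 0.001]
contact_force: [0.4, -0.4, -1.4]
width: 0.0853
gripper_force: 0.0
```

>>> {"api": "apply_moves", "payload": {"steps": [0, 0, 0, 0, 0, 0, 0, 0]}}

```text
clock: 28.17
position: [0.4434, 0.0159, 0.1977]
ee_rot: [-0.001, 0.209, 0.978, -0.001]
contact_force: [0.1, -0.4, -0.1]
width: 0.0853
gripper_force: 0.0
```

Run:
```python
from h import *
s=get_state();print(s['position'])
c=calibration("wrist");im=get_image("wrist")
cv2.imwrite('pics/w6.png',im[:,:,::-1])
print(project(c,(.4445,.0165,.114)),project(c,(.4448,.0162,.008)))
```

```text
[0.44335851 0.0158969  0.19773256]
(np.float64(319.47494548173097), np.float64(199.9508857123293)) (np.float64(319.0384546514), np.float64(178.7544513713311))
```

View pics/w6.png

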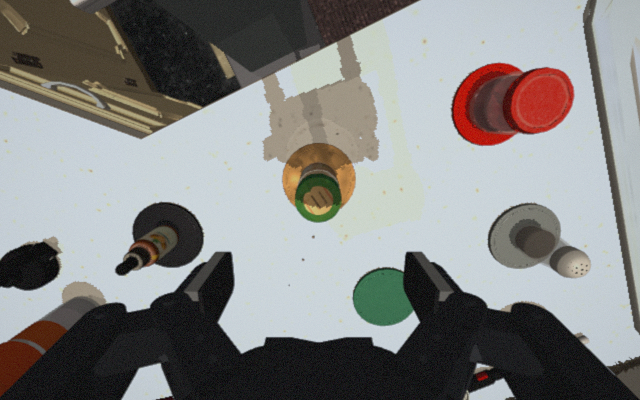

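The spice lid is at (319,198) on cork as predicted, and dropper, jam and salt all stand on their coasters. Now the spice jar goes to green.

>>> {"api": "apply_moves", "payload": {"steps": [0.1, 0, -1, 0, 0.1, 0, -3.5, 0, 0.1, 0, -6.5, 0, 0.1, 0, -9.5, 0, 0.1, 0, -12, 0, 0.1, 0, -13.5, 0, 0.1, 0, -14.1, 0, 0.1, 0, -14.1, 0]}}

```text
clock: 28.88
position: [0.4436, 0.0155, 0.0563]
ee_rot: [-0.002, 0.21, 0.978, -0.0]
contact_force: [-0.3, 0.3, -0.7]
width: 0.0851
gripper_force: 0.0
```

>>> {"api": "apply_moves", "payload": {"steps": [0, 0, 0, 0, 0, 0, 0, 0, 0, 0, 0, 0, 0, 0, 0, 0, 0, 0, 0, 0, 0, 0, 0, 0, 0, 0, 0, 0, 0, 0, 0, 0], "jaw": 255, "newtons": 40}}

```text
clock: 29.55
position: [0.4463, 0.0159, 0.0594]
ee_rot: [0.002, 0.209, 0.978, -0.0]
contact_force: [-1.2, -1.4, 6.1]
width: 0.0439
gripper_force: 40.5
```

>>> {"api": "apply_moves", "payload": {"steps": [0, 0, 0, 0, 0, 0, 0.5, 0, 0, 0, 1.5, 0, 0, 0, 3, 0, 0, 0, 5, 0, 0, 0, 6, 0, 0, 0, 7, 0, 0, 0, 7, 0]}}

```text
clock: 30.22
position: [0.4466, 0.0162, 0.1302]
ee_rot: [0.002, 0.209, 0.978, 0.0]
contact_force: [-0.1, -0.2, -1.7]
width: 0.0438
gripper_force: 40.8
```

>>> {"api": "apply_moves", "payload": {"steps": [1, 0.1, 0, 0, 3.5, 0.3, 0, 0, 6.5, 0.6, 0, 0, 10, 0.9, 0, 0, 13.5, 1.2, 0, 0, 17, 1.5, 0, 0, 19, 1.7, 0, 0, 20, 1.7, 0, 0]}}

```text
clock: 30.88
position: [0.6484, 0.0338, 0.1259]
ee_rot: [-0.0, 0.209, 0.978, 0.0]
contact_force: [0.3, -0.1, -1.0]
width: 0.0438
gripper_force: 40.9
```

>>> {"api": "apply_moves", "payload": {"steps": [0, 0, -1, 0, 0, 0, -3, 0, 0, 0, -5, 0, 0, 0, -6, 0, 0, 0, -6.3, 0, 0, 0, -6.5, 0, 0, 0, -6.5, 0, 0, 0, -6.5, 0]}}

```text
clock: 31.55
position: [0.6457, 0.0331, 0.0642]
ee_rot: [0.001, 0.209, 0.978, 0.0]
contact_force: [1.0, -0.7, -1.4]
width: 0.0434
gripper_force: 40.9
```

>>> {"api": "apply_moves", "payload": {"steps": [0, 0, -0.1, 0, 0, 0, -0.2, 0, 0, 0, -0.3, 0, 0, 0, -0.4, 0, 0, 0, -0.4, 0, 0, 0, -0.4, 0]}}

```text
clock: 32.05
position: [0.6455, 0.0332, 0.0595]
ee_rot: [0.0, 0.209, 0.978, 0.0]
contact_force: [0.3, 0.4, 1.7]
width: 0.0434
gripper_force: 41.0
```

Release, rise, and back off to check.

>>> {"api": "apply_moves", "payload": {"steps": [0, 0, 0, 0, 0, 0, 0, 0, 0, 0, 0, 0, 0, 0, 0, 0, 0, 0, 0, 0, 0, 0, 0, 0, 0, 0, 0, 0, 0, 0, 0, 0], "jaw": 0}}

```text
clock: 32.72
position: [0.6451, 0.0332, 0.0591]
ee_rot: [-0.0, 0.209, 0.978, 0.0]
contact_force: [-0.4, 0.2, 0.5]
width: 0.0854
gripper_force: 0.0
```

>>> {"api": "apply_moves", "payload": {"steps": [0, 0, 1, 0, 0, 0, 3, 0, 0, 0, 6, 0, 0, 0, 9, 0, 0, 0, 12, 0, 0, 0, 14.5, 0, 0, 0, 15.5, 0, 0, 0, 15.5, 0]}}

```text
clock: 33.38
position: [0.647, 0.0331, 0.218]
ee_rot: [0.003, 0.209, 0.978, 0.001]
contact_force: [-0.1, 0.3, -1.1]
width: 0.0853
gripper_force: 0.0
```

>>> {"api": "apply_moves", "payload": {"steps": [-3, 0, 0, 0, -6, 0, 0, 0, -10, 0, 0, 0, -14, 0, 0, 0, -18, 0, 0, 0, -22, 0, 0, 0, -25, 0, 0, 0, -25, 0, 0, 0]}}

```text
clock: 34.05
position: [0.3868, 0.0339, 0.2121]
ee_rot: [-0.004, 0.209, 0.978, -0.001]
contact_force: [-0.4, 0.9, 0.3]
width: 0.0853
gripper_force: 0.0
```

Run:
```python
from h import *
t=get_image("top");c=calibration("top");s=get_image("scene")
a=cv2.resize(t[142:262,190:390,::-1],None,fx=4,fy=4,interpolation=2)
cv2.imwrite('pics/f1.png',a)
b=cv2.resize(s[95:285,210:410,::-1],None,fx=3.1,fy=3.1,interpolation=2);cv2.imwrite('pics/f2.png',b)
for n,p in dict(spice=(.645,.034,.114),jam=(.447,.2464,.09),salt=(.6334,.2422,.094),drop=(.4312,-.205,.108)).items():
    u,v=project(c,p);print(n,'crop px',round((u-190)*4+1.5),round((v-142)*4+1.5))
```

```text
spice crop px 354 81
jam crop px 60 356
salt crop px 70 99
drop crop px 686 381
```

View pics/f1.png

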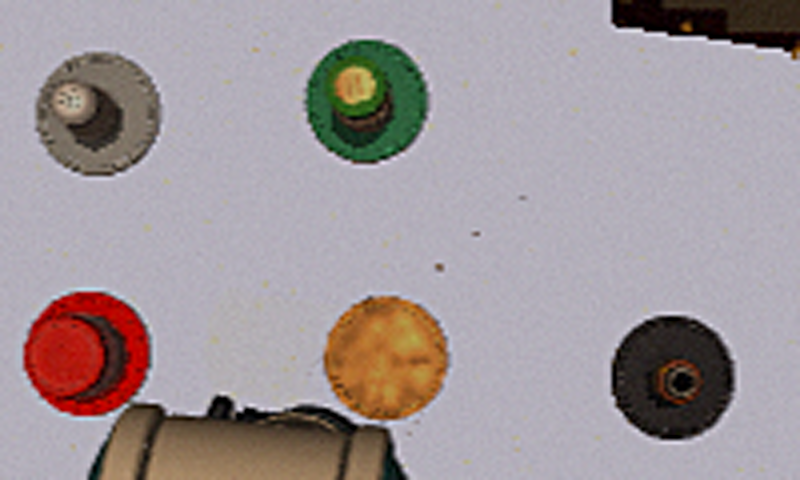

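View pics/f2.png

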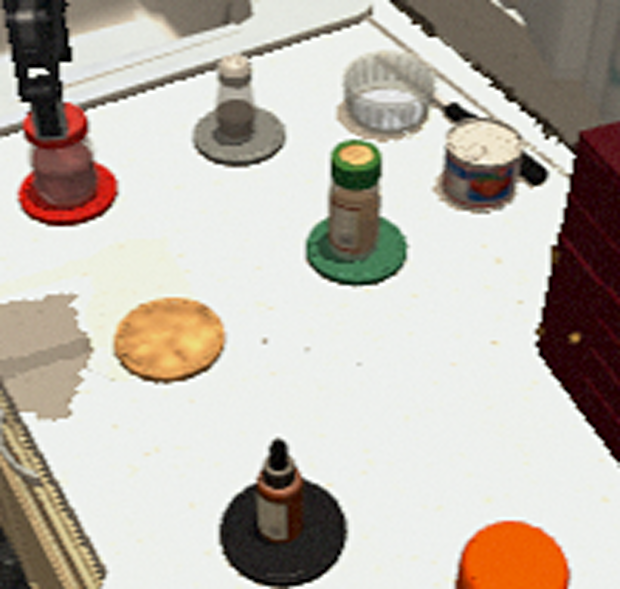

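All four stand upright on their own coasters, within about 3–7 mm of the predicted centres: spice (357,88), jam (65,356), salt (74,100), dropper (684,381). Cork is empty and the arm is clear.

```bash
python3 -c "
from rig import *
print(sign_off())"
```

```text
the job is handed in; nothing more can be done
None
```

The job is handed in, with no verdict returned: in the final images all four condiments stand upright on their matching coasters, an estimated 7 mm or less off centre (limit 15 mm), and the cork coaster is empty; I never moved near the blender cup.

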